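# Clamp a blank in the number-plate jig and bolt it

## Robot

A 7-joint arm with a two-finger parallel gripper is mounted at the origin on the work surface. World frame = base frame: x ahead of the robot, y to its left, z up, the work surface at z = 0. Lengths are in mm, angles in degrees, forces in N, time in s.
With the tool pointing down it reaches from about 350 to 900 mm from the base axis. Payload 19.9 kg.
Tool frame: the origin (TCP) lies on the centre line of the jaws, within the pads' length; the fingertips stand 8 mm ahead of it and the grasp point (between the pads) lies 11 mm behind it (bot.tcp_to_tips is the distance from the TCP to the fingertips, in mm); z points along the fingers, y is the line along which they close (so a half turn about z gives the same grasp; the last joint's range is limited). The gripper opens to 94 mm and grips with 3 to 60 N. Pads are 16 mm wide; open, the fingers measure 119 mm over their backs; the gripper's body (75 mm by 177 mm) begins 78 mm behind the grasp point.
Start: joints at [-78.352, 23.915, -0.59, 92.452, 0.269, 63.638, -3.037], TCP at [151.467, 606.347, 213.425] pointing down, gripper open.
Joint ranges: [-161.28, 161.28], [-22.2, 115.67], [-73.04, 71.86], [3.21, 147.25], [-68.34, 248.33], [10.77, 114.83], [-161.83, 161.83]. Speed limits (degrees/s): [108.29, 108.29, 136.94, 136.94, 172.46, 172.46, 172.46].

## Interface

Orientations are given as [roll, pitch, yaw] about the fixed x, y, z axes, in that order (R = Rz(yaw) Ry(pitch) Rx(roll)).
In Python, from plant import bot gives the robot as it stands.
- The arm moves only by the tool carry_out, never from a script. Its argument "deltas" is a list of rows, each an object with "translation": the shift along the tool's x, y, z in cm, a list of three; "twist": the turn about the tool's z in units of 5 degrees (1.0 is 5 degrees). A call has 1 to 10 rows; each row is the pose to reach, as a shift and turn from the pose commanded when the call began, along the tool's axes at that moment; what a row does not reach only later rows make up. A row lasts 1/12 s, in which the tool goes at most 41.7 mm and 7.16 degrees, less where a joint would pass 70% of its speed; a pose out of reach is approached as far as the arm can. A call with a gripper value outside its range is refused whole. "hand" is the finger opening in cm, from 0 to 9.4, set as the call begins (left out, the last holds). The fingers move at their own pace and stop on an object; "squeeze" is the grip in N (left out, the last holds). Time passes only in rows, so rows that repeat a pose let the fingers close. It gives the time, the measured TCP pose, the force, the opening and the grip force at its end, in the units of the state.
- bot.get_state(): the state, without advancing time (a new reading comes with each control period).
- bot.capture(name): name is "side" or "top"; returns (picture, depth): 400x640x3 uint8, red, green, blue; 400x640 float32, mm along the optical axis (not along the pixel's ray), 0 where there is no reading.
- bot.calibration(name): a dict with "fovy" (degrees; the focal length in pixels is half the picture's height over the tangent of half this angle, whatever the lens; pixels are square), "cx", "cy" (the principal point, pixels), "pose" (4x4, takes a point from camera to world coordinates). Camera axes: x right, y down, z forward; pixel columns grow to the right and rows downward; lengths in mm; the calibration is good to about 2 mm. A picture is of the moment at which its call begins. calibration takes no time and is no camera call.
- bot.finish_job(): hands the job in; it is judged then, once.
The state is a dict: "time": time; "joints": joint angles; "dq": joint speeds; "joint_torque": joint torques, N m; "tcp_pos": TCP position; "orientation": TCP orientation; "ft_force": force on the tool from outside, world axes, zero at the start; "torque": the same for the moment, N m; "opening": opening from 0.0 (shut) to 1.0 (fully open); "finger_force": force on a finger pad.
Only numpy, scipy, OpenCV 4.12 (cv2) and the standard library are available. Lean on these libraries where they do the work, as an engineer would, in place of code of your own. Each camera call takes 0.05 s, during which the arm holds its last target. There are 200 camera calls.

## Task

Press the open hold-down frame of the plate jig fully shut over the white blank plate, and only then slide the barrel bolt on the frame all the way home through its keeper. Let go, and leave the other things on the table where they stand.

Things in the scene. Friction and masses are not known exactly. Their poses are not given: they have to be found in the camera images.
- jig: grey jig base fixed to the table, 200 (x) x 320 (y) x 40 mm high, with a white blank plate on it; origin: centre of its underside. x points from its front (robot side) to the hinge at its back, y along its long side to the keeper end; yaw within 0.4 rad. With the frame shut, the knob's axis is at jig x -60, y 5 mm + bolt travel, its top 105.5 mm above the table
- lid (a joint): angle of the aluminium hold-down frame, rad: 0 shut, 1.0 wide open; starts 0.6 to 0.95, front edge raised. 170 mm from hinge to front edge, 240 mm wide (jig y -150 to +90), 10 mm thick, window in the middle. The hinge is stiff: the frame stays at any angle where it is left and does not fall shut; pressing it down takes about 2 to 5 N at the front rim, all the way to its stop at 0
- lid_press (a point): a clear spot for pressing on the top face of the frame's front rim, at the end away from the keeper (jig y -120 mm): 150 mm from the hinge axis, 10 mm above the underside; it turns with the frame. Its axes at angle 0 are the jig's; z is the outward normal of the top face. The clear patch is 45 mm (x) x 60 mm (y)
- lid_hinge (a point): point on the hinge axis (parallel to jig y) at jig (85, -30, 40.5) mm: middle of the frame's width, level with the frame's underside when shut; it turns with the frame
- bolt (a joint): travel of the barrel bolt along the frame, m: 0 = drawn back, 0.060 = home against its stop; it starts at 0 to 0.010. It slides parallel to the jig's +y with about 3 N of friction and stays where it is left
- bolt_knob (a point): centre of the top of the bolt's knob, an upright dark steel cylinder 18 mm in diameter, its top 45 mm above the axis of the rod (12 mm in diameter), on the frame's front rim. Near it only the rod's two guide blocks, which reach to 36 mm below this top, and the keeper block, to 28 mm below it
- bolt_tip (a point): centre of the bolt's free end, 80 mm along +y from the knob's axis; home, it stands 7 mm out beyond the far side of the keeper
- keeper (a point): centre of the mouth of the keeper's bore, on the near face of the 36 x 25 x 37 mm steel keeper block fixed on the jig base beside the frame; the rod runs through it along jig +y (bore 25 mm deep)
- tape: bystander: cardboard tape core, a ring of 96 mm outer diameter lying flat, 25 mm high; origin under its centre
- mug: bystander: white mug, 76 mm wide, 85 mm high, handle at its +y side reaching about 30 mm out; origin under its centre
- jar: bystander: clear closed jar with a steel cap, 66 mm wide, 85 mm high; origin under its centre
- squeegee: bystander: flat hand squeegee, 60 x 100 x 18 mm high, lying in front of the jig; origin under its centre
- plates: bystander: small stack of white blank plates, 104 x 206 x 16 mm high; origin under its centre
- screwdriver: bystander: screwdriver lying on the table, about 200 mm long, under 35 mm high
- cartons: bystander: cardboard carton 90 x 140 x 50 mm high; origin under its centre

How it is judged:
By the outcome, as a careful person would: the job done as asked, in the order asked, and still so for the second after the job is handed in, with the robot touching nothing.
It also fails if it takes over 42 s, if anything falls off the work surface, if the arm or the gripper's body presses on something with over 40 N, if the wrist force passes 120 N, or if a joint passes its speed limit or range.

## Working session

There is one attempt and no reset: what is moved stays moved. The work goes in short steps, Python scripts to look and compute and a tool call to move; the robot and the scene stay as the last step left them, time stands still between calls to the robot, and variables do not carry over. Pictures are saved under pics/ and viewed, at most 10 in all, crops included, and the job is handed in when it is done.

Besides the shell and the picture viewer there is one more tool, called after "Call:" as name([rows], argument=value, ...), one row to a line, values as JSON. carry_out: Moves the arm, as the interface text tells. Its arguments: {"type":"object","properties":{"deltas":{"type":"array"},"hand":{"type":"number"},"squeeze":{"type":"number"}},"required":["deltas"]}

```bash
mkdir -p pics
python3 - <<'E'
from plant import bot
import cv2,numpy as np
for n in("top","side"):
    p,d=bot.capture(n);np.savez(n+"0.npz",p=p,d=d);cv2.imwrite(f"pics/{n}0.png",p[:,:,::-1]);c=bot.calibration(n);print(n,c)
s=bot.get_state();print(s)
E
```

```text
top {'fovy': 57.861996527211424, 'cx': 321.42016573359416, 'cy': 198.44008743562898, 'pose': array([[-2.44044054e-02, -9.95826208e-01,  8.79465141e-02,
         4.84311597e+02],
       [-9.99684182e-01,  2.48370553e-02,  3.82837768e-03,
        -2.13284463e+01],
       [-5.99673126e-03, -8.78253097e-02, -9.96117842e-01,
         1.15168942e+03],
       [ 0.00000000e+00,  0.00000000e+00,  0.00000000e+00,
         1.00000000e+00]])}
side {'fovy': 47.058523209879056, 'cx': 315.7621904603115, 'cy': 191.45235373529633, 'pose': array([[ 8.92336137e-01, -3.13648810e-01,  3.24593041e-01,
         5.96530325e+01],
       [-4.51221390e-01, -6.38403812e-01,  6.23570229e-01,
        -1.06118202e+03],
       [ 1.16393741e-02, -7.02897572e-01, -7.11195844e-01,
         1.29233390e+03],
       [ 0.00000000e+00,  0.00000000e+00,  0.00000000e+00,
         1.00000000e+00]])}
{'time': 0.1, 'joints': array([-78.35002419,  23.94267421,  -0.59021468,  92.47870452,
         0.26892072,  63.63939828,  -3.03706233]), 'dq': array([ 0.12557618, -0.11691223, -0.01801023, -0.08773938, -0.04201944,
       -0.00386721, -0.00768746]), 'joint_torque': array([ 1.57945047e-03, -8.52588272e+01,  6.40614778e-01, -4.26689029e+01,
       -4.88425721e-02,  1.64602016e-02,  1.97101353e-04]), 'tcp_pos': array([151.42888671, 606.06175237, 212.93376657]), 'orientation': array([-1.79940752e+02,  4.46003060e-03,  1.65972051e+02]), 'ft_force': array([ 0.62166347, -0.54988598, -0.22683498]), 'torque': array([ 0.01286485,  0.05340521, -0.02520974]), 'finger_force': 0.0, 'opening': 1.0007610560441085}
```

View pics/top0.png

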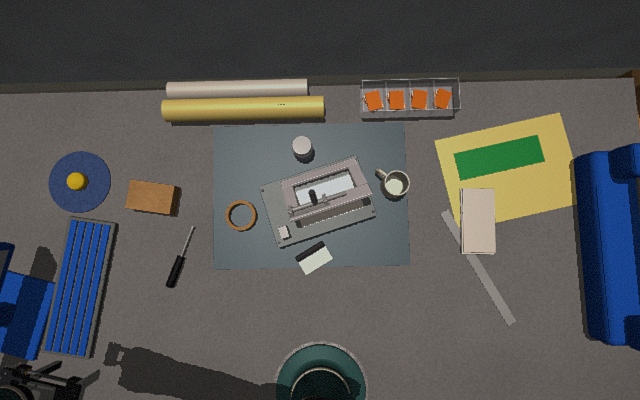

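View pics/side0.png

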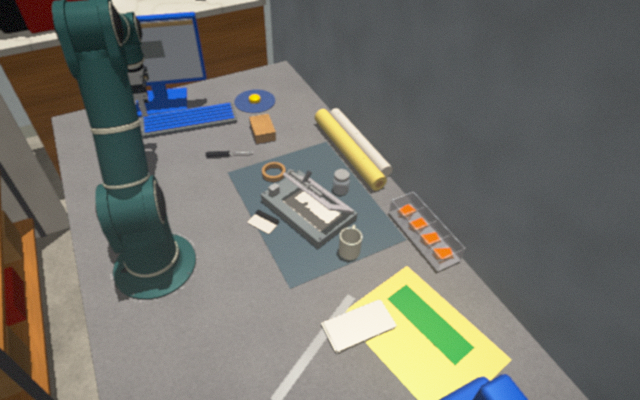

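The top view shows the jig around (318,202), with its keeper at (283,232), the open frame's front rim near (325,208) and the knob near (313,196). The mug is at (396,184), the jar at (302,148), the tape at (241,215) and the squeegee at (314,258).

```bash
cat > h.py <<'E'
from plant import bot
import cv2,numpy as np
def cloud(n,d):
    c=bot.calibration(n);f=200/np.tan(np.radians(c["fovy"]/2));v,u=np.mgrid[:400,:640]
    P=np.stack([(u-c["cx"])/f*d,(v-c["cy"])/f*d,d],-1)
    return P@c["pose"][:3,:3].T+c["pose"][:3,3]
def ray(n,u,v,z):
    c=bot.calibration(n);f=200/np.tan(np.radians(c["fovy"]/2))
    r=c["pose"][:3,:3]@np.array([(u-c["cx"])/f,(v-c["cy"])/f,1]);o=c["pose"][:3,3]
    return o+r*(z-o[2])/r[2]
E
python3 - <<'E'
from h import *
z=np.load("top0.npz");W=cloud("top",z["d"])
m=(W[...,2]>34)&(W[...,2]<46);m[:150]=0;m[252:]=0;m[:,:258]=0;m[:,384:]=0
m=cv2.morphologyEx(m.astype(np.uint8),cv2.MORPH_OPEN,np.ones((3,3)))
n,l,s,_=cv2.connectedComponentsWithStats(m);print(s)
p=W[m>0][:,:2].astype(np.float32);print(cv2.minAreaRect(p),np.median(W[...,2][m>0]))
a=z["p"][145:255,250:415,::-1];cv2.imwrite("pics/crop.png",cv2.resize(a,None,fx=4.8,fy=4.8,interpolation=cv2.INTER_CUBIC))
h=np.clip(W[145:255,250:415,2],0,255).astype(np.uint8);cv2.imwrite("pics/hgt.png",cv2.resize(cv2.applyColorMap(h,cv2.COLORMAP_JET),None,fx=4.8,fy=4.8,interpolation=0))
E
```

```text
[[     0      0    640    400 252067]
 [   354    155      3      3      9]
 [   320    166      3      3      9]
 [   294    170     59     35   1039]
 [   259    180    118     68   2876]]
((576.7077026367188, -3.3862457275390625), (199.85821533203125, 319.7175598144531), 16.89882469177246) 40.684873498634715
```

View pics/crop.png

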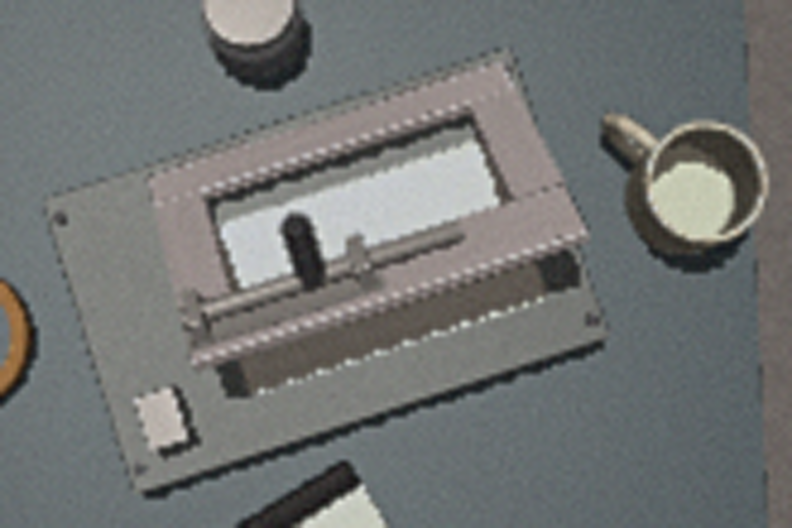

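View pics/hgt.png

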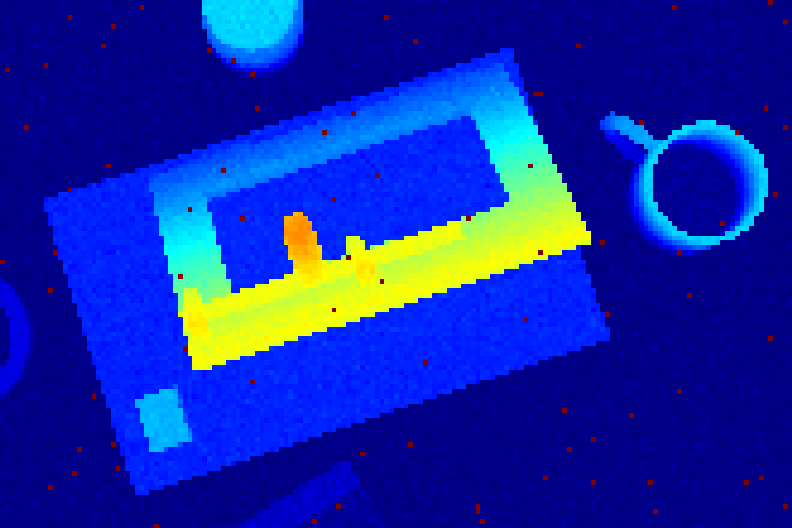

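The crop shows the lid open, the knob in the upper middle at (300,245), the keeper block at (163,418), and the clear press end at the right near (530,220). The base rectangle fits at 199.9 x 319.7 mm, which gives the jig pose directly.

```bash
cat >> h.py <<'E'
A=np.radians(16.9);ex=np.array([np.cos(A),np.sin(A)]);ey=np.array([-ex[1],ex[0]]);C=np.array([576.7,-3.4])
def toj(P): q=np.asarray(P)[...,:2]-C; return np.stack([q@ex,q@ey,np.asarray(P)[...,2]],-1)
def tow(x,y,z): return np.r_[C+x*ex+y*ey,z]
def press(t,y=-120,r=150,h=10): return np.array([85-r*np.cos(t)+h*np.sin(t),y,40.5+r*np.sin(t)+h*np.cos(t)])
from scipy.spatial.transform import Rotation as R
def totool(p):  # shift cm of TCP to put it at world p
    s=bot.get_state();M=R.from_euler("xyz",s["orientation"],degrees=True)
    return M.inv().apply(np.asarray(p)-s["tcp_pos"])/10
E
python3 - <<'E'
from h import *
z=np.load("top0.npz");J=toj(cloud("top",z["d"]))
x,y,h=J[...,0],J[...,1],J[...,2]
k=(y>-147)&(y<-118)&(h>58)&(h<200)&(x<75)&(x>-80)&(z["d"]>0)
a,b=np.polyfit(x[k],h[k],1);t=np.arctan(-a);print(k.sum(),"angle",t,"h at hinge",b+a*85, 40.5+10/np.cos(t))
k=(h>h[150:240,258:384][(abs(x)<90)[150:240,258:384]&(abs(y)<140)[150:240,258:384]&(h[150:240,258:384]<260)].max()-8)&(h<260)&(abs(x)<90)&(abs(y)<100);print("knob",J[k].mean(0),k.sum())
k=(h>70)&(h<85)&(y>95)&(y<140)&(x<-20)&(x>-95);print("keeper",J[k].mean(0),k.sum())
P=press(t);print("press",P)
w=tow(*P);w[2]+=8+40;print(w,totool(w)); print(bot.tcp_to_tips)
for tt in np.linspace(t,0,6):print(tt,press(tt)-P)
E
```

```text
383 angle 0.704351545793849 h at hinge 53.93645787218513 53.622815174915736
knob [ 11.30127346   8.59770045 185.34023848] 37
keeper [-60.67119351 124.38221835  77.33715189] 100
press [ -22.82934355 -120.          145.25128959]
[ 589.74083721 -124.85417034  193.25128959] [-60.24094    -60.28528273   2.03527709]
8.0
0.704351545793849 [0. 0. 0.]
0.5634812366350792 [-13.63945116   0.         -16.17741131]
0.42261092747630935 [-24.8724052    0.         -34.10961719]
0.28174061831753955 [-33.4763188    0.         -53.44135109]
0.14087030915876975 [-39.28073423   0.         -73.78961947]
0.0 [-42.17065645   0.         -94.75128959]
```

Call:
carry_out([
  {"translation": [0, 0, -4]},
  {"translation": [0, 0, -6]},
  {"translation": [-3, -3, -6], "twist": -1},
  {"translation": [-60, -60, -6], "twist": -2.3},
  {"translation": [-60, -60, -6], "twist": -3.5},
  {"translation": [-60, -60, -6], "twist": -4.7},
  {"translation": [-60, -60, -6], "twist": -5.9},
  {"translation": [-60, -60, -6], "twist": -6.2},
  {"translation": [-60, -60, -6], "twist": -6.2},
  {"translation": [-60, -60, -6], "twist": -6.2},
], hand=0, squeeze=30)

```text
schema error: expected keys translation, twist
```

Run:
```python
from h import *
s=bot.get_state();print(s["tcp_pos"],s["orientation"]);w=tow(-22.8,-120,250+8);print(totool(w))
```

```text
[151.42888671 606.06175237 212.93376657] [-1.79940752e+02  4.46003060e-03  1.65972051e+02]
[-60.24396115 -60.29047004  -4.43959184]
```

Call:
carry_out([
  {"translation": [0, 0, -4], "twist": 0},
  {"translation": [0, 0, -6], "twist": 0},
  {"translation": [-3, -3, -6], "twist": -1},
  {"translation": [-60, -60, -6], "twist": -2.3},
  {"translation": [-60, -60, -6], "twist": -3.5},
  {"translation": [-60, -60, -6], "twist": -4.7},
  {"translation": [-60, -60, -6], "twist": -5.9},
  {"translation": [-60, -60, -6], "twist": -6.2},
  {"translation": [-60, -60, -6], "twist": -6.2},
  {"translation": [-60, -60, -6], "twist": -6.2},
], hand=0, squeeze=30)

```text
time: 0.93
tcp_pos: [323.5, 318.5, 273.4]
orientation: [180.0, -0.0, -163.0]
ft_force: [2.5, 0.9, -0.3]
opening: 0.324
finger_force: 0.0
```

Run:
```python
from h import *
s=bot.get_state();print(s["tcp_pos"],s["orientation"]);w=tow(-22.8,-120,250+8);print(totool(w))
```

```text
[323.51909638 318.50777707 273.37654954] [ 1.79994464e+02 -8.35518404e-03 -1.63009939e+02]
[-12.50812615 -50.18046863   1.53098241]
```

Call:
carry_out([
  {"translation": [-12.5, -50.2, 0], "twist": 0},
  {"translation": [-12.5, -50.2, 0], "twist": 0},
  {"translation": [-12.5, -50.2, 0], "twist": 0},
  {"translation": [-12.5, -50.2, 0], "twist": 0},
  {"translation": [-12.5, -50.2, 0], "twist": 0},
  {"translation": [-12.5, -50.2, 0], "twist": 0},
  {"translation": [-12.5, -50.2, 0], "twist": 0},
  {"translation": [-12.5, -50.2, 0], "twist": 0},
  {"translation": [-12.5, -50.2, 0], "twist": 0},
  {"translation": [-12.5, -50.2, 0], "twist": 0},
])

```text
time: 1.77
tcp_pos: [537.9, -38.7, 273.5]
orientation: [-180.0, 0.0, -163.0]
ft_force: [0.3, 0.9, 0.4]
opening: 0.005
finger_force: 0.0
```

Call:
carry_out([
  {"translation": [0, 0, 0], "twist": 0},
])

```text
time: 1.85
tcp_pos: [539.2, -43.9, 273.2]
orientation: [-179.8, -0.0, -163.4]
ft_force: [-0.1, -1.2, 0.1]
opening: 0.002
finger_force: 0.0
```

Run:
```python
from h import *
s=bot.get_state();print(s["tcp_pos"],s["orientation"])
for z in(250,165):print(totool(tow(-22.8,-120,z+8)))
```

```text
[539.15380774 -43.88213043 273.24338994] [-1.79828522e+02 -3.08095403e-02 -1.63440721e+02]
[-2.54488737 -9.19852554  1.5505076 ]
[-2.54945806 -9.17308624 10.0504683 ]
```

Call:
carry_out([
  {"translation": [-2.5, -9.2, 1.5], "twist": 0},
  {"translation": [-2.5, -9.2, 1.5], "twist": 0},
  {"translation": [-2.5, -9.2, 1.5], "twist": 0},
  {"translation": [-2.5, -9.2, 4.5], "twist": 0},
  {"translation": [-2.5, -9.2, 8], "twist": 0},
  {"translation": [-2.5, -9.2, 10], "twist": 0},
  {"translation": [-2.5, -9.2, 10], "twist": 0},
  {"translation": [-2.5, -9.2, 10], "twist": 0},
])

```text
time: 2.52
tcp_pos: [587.7, -117.4, 173.3]
orientation: [180.0, -0.1, -163.0]
ft_force: [0.1, -1.2, 1.4]
opening: 0.005
finger_force: 0.0
```

Run:
```python
from h import *
s=bot.get_state();print(toj(s["tcp_pos"])-[0,0,8],s["orientation"],s["ft_force"])
for t in(.7,.55,.4,.25,.1,0):print(t,totool(tow(*press(t)+[0,0,8])))
```

```text
[ -22.57858848 -112.27965082  165.31112517] [ 1.79981541e+02 -9.67880794e-02 -1.63031404e+02] [ 0.09223817 -1.2227792   1.35972866]
0.7 [ 0.06801235 -0.77261132  2.05287403]
0.55 [ 1.5018434  -0.77145102  3.79057364]
0.4 [ 2.65989575 -0.77068324  5.72302984]
0.25 [ 3.51616203 -0.77032523  7.80684382]
0.1 [ 4.05141235 -0.77038502  9.99521761]
0 [ 4.22366167 -0.77065672 11.48801612]
```

Call:
carry_out([
  {"translation": [0, -0.8, 1], "twist": 0},
  {"translation": [0.1, -0.8, 2], "twist": 0},
  {"translation": [0.6, -0.8, 2.7], "twist": 0},
  {"translation": [1.1, -0.8, 3.3], "twist": 0},
  {"translation": [1.5, -0.8, 3.8], "twist": 0},
  {"translation": [1.9, -0.8, 4.4], "twist": 0},
  {"translation": [2.3, -0.8, 5.0], "twist": 0},
  {"translation": [2.7, -0.8, 5.7], "twist": 0},
])

```text
time: 3.18
tcp_pos: [564.4, -132.9, 116.2]
orientation: [-180.0, 0.0, -163.0]
ft_force: [2.5, 0.2, 1.4]
opening: 0.006
finger_force: 1.2
```

Run:
```python
from h import *
s=bot.get_state();print(toj(s["tcp_pos"])-[0,0,8],s["orientation"],s["ft_force"])
for t in(.4,.25,.1,0):print(t,totool(tow(*press(t)+[0,0,8])))
```

```text
[ -49.40049864 -120.32726277  108.17945746] [-1.79997662e+02  3.25696796e-02 -1.63016937e+02] [2.53018848 0.19855208 1.38602628]
0.4 [-0.01359754  0.03270682  0.00561601]
0.25 [0.84737094 0.03403824 2.0874912 ]
0.1 [1.38756044 0.03490882 4.27465084]
0 [1.56317958 0.03522309 5.76705666]
```

Call:
carry_out([
  {"translation": [0.4, 0, 0.7], "twist": 0},
  {"translation": [0.6, 0, 1.4], "twist": 0},
  {"translation": [0.9, 0, 2.1], "twist": 0},
  {"translation": [1.1, 0, 2.8], "twist": 0},
  {"translation": [1.3, 0, 3.5], "twist": 0},
  {"translation": [1.4, 0, 4.3], "twist": 0},
  {"translation": [1.5, 0, 4.9], "twist": 0},
  {"translation": [1.5, 0, 5.3], "twist": 0},
  {"translation": [1.5, 0, 5.5], "twist": 0},
  {"translation": [1.5, 0, 5.5], "twist": 0},
])

```text
time: 4.02
tcp_pos: [550.0, -137.5, 61.0]
orientation: [180.0, -0.0, -163.0]
ft_force: [-0.9, 0.6, -0.5]
opening: 0.002
finger_force: 0.0
```

Call:
carry_out([
  {"translation": [0, 0, 0.1], "twist": 0},
  {"translation": [0, 0, 0.2], "twist": 0},
  {"translation": [0, 0, 0.2], "twist": 0},
])

```text
time: 4.27
tcp_pos: [550.4, -137.5, 59.6]
orientation: [-180.0, 0.0, -163.0]
ft_force: [0.6, 0.0, 0.6]
opening: 0.003
finger_force: 0.0
```

Call:
carry_out([
  {"translation": [0, 0, 0.1], "twist": 0},
  {"translation": [0, 0, 0.1], "twist": 0},
])

```text
time: 4.43
tcp_pos: [550.4, -137.5, 58.8]
orientation: [-180.0, 0.0, -163.0]
ft_force: [-0.9, -0.5, 4.3]
opening: 0.005
finger_force: 2.5
```

Call:
carry_out([
  {"translation": [0, 0, 0.05], "twist": 0},
  {"translation": [0, 0, 0.1], "twist": 0},
  {"translation": [0, 0, 0.1], "twist": 0},
])

```text
time: 4.68
tcp_pos: [550.5, -137.5, 58.6]
orientation: [180.0, 0.0, -163.0]
ft_force: [-6.8, 2.0, 21.2]
opening: 0.006
finger_force: 11.0
```

Call:
carry_out([
  {"translation": [0, 0, 0.05], "twist": 0},
  {"translation": [0, 0, 0.05], "twist": 0},
])

```text
time: 4.85
tcp_pos: [550.6, -137.5, 58.5]
orientation: [180.0, 0.1, -163.0]
ft_force: [-10.2, 3.5, 30.6]
opening: 0.004
finger_force: 15.2
```

Call:
carry_out([
  {"translation": [0, 0, -1], "twist": 0},
  {"translation": [0, 0, -4], "twist": 0},
  {"translation": [0, 0, -8], "twist": 0},
  {"translation": [0, 0, -10], "twist": 0},
  {"translation": [0, 0, -10], "twist": 0},
  {"translation": [0, 0, -10], "twist": 0},
])

```text
time: 5.35
tcp_pos: [550.9, -137.2, 158.1]
orientation: [-180.0, 0.1, -163.0]
ft_force: [0.0, 0.2, -0.8]
opening: 0.004
finger_force: 0.0
```

Run:
```python
from h import *
p,d=bot.capture("top");J=toj(cloud("top",d));x,y,h=np.moveaxis(J,-1,0)
k=(y>-147)&(y<-100)&(h>30)&(h<70)&(x<60)&(x>-80)
a,b=np.polyfit(x[k],h[k],1);print("slope",a,b,k.sum())
k=(h>97)&(h<113)&(abs(x+60)<25)&(y>-15)&(y<35);print("knob",J[k].mean(0),k.sum())
# second estimate: dark pixels cast on the top plane
cv2.imwrite("pics/c2.png",cv2.resize(p[145:255,250:415,::-1],None,fx=4.8,fy=4.8,interpolation=cv2.INTER_CUBIC))
s=bot.get_state();print(toj(s["tcp_pos"]),s["ft_force"],s["orientation"])
print(totool(tow(-60,-38,133)))
```

```text
slope 0.18774059328412396 38.45037464984813 177
knob [-60.7224412    8.63298859 105.97730291] 30
[ -64.12551284 -120.22840777  156.95381518] [-0.04540371 -0.59966321  0.32036059] [ 1.79995988e+02  2.89880505e-02 -1.63005196e+02]
[-0.4249446   8.22197914  2.39617251]
```

View pics/c2.png

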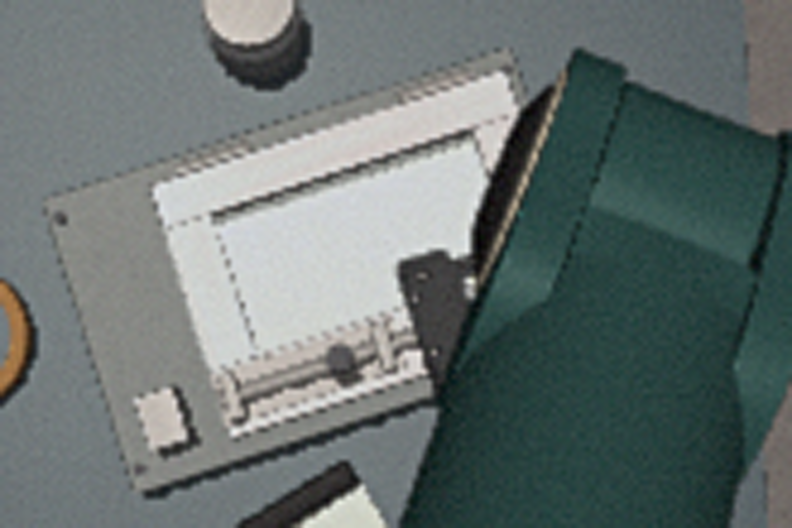

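The picture shows the frame lying shut with the knob at (343,360), in line with the keeper at (163,418). The knob measures jig y 8.6 with its top at 106 mm, so the bolt travel so far is about 3.6 mm.

Call:
carry_out([
  {"translation": [-0.4, 4, 0], "twist": 0},
  {"translation": [-0.4, 8.2, 0], "twist": 0},
  {"translation": [-0.4, 8.2, 0], "twist": 0},
  {"translation": [-0.4, 8.2, 2.5], "twist": 0},
  {"translation": [-0.4, 8.2, 5], "twist": 0},
  {"translation": [-0.4, 8.2, 6.7], "twist": 0},
  {"translation": [-0.4, 8.2, 6.7], "twist": 0},
  {"translation": [-0.4, 8.2, 6.7], "twist": 0},
])

```text
time: 6.07
tcp_pos: [529.3, -58.0, 89.0]
orientation: [180.0, -0.2, -163.0]
ft_force: [0.6, 0.1, 0.5]
opening: 0.004
finger_force: 0.0
```

Run:
```python
from h import *
s=bot.get_state();print(toj(s["tcp_pos"]),s["ft_force"])
for y in(-12.5,30,43):print(totool(tow(-60,y,90)))
```

```text
[-61.22917884 -38.41431671  89.04542909] [0.62557483 0.09029436 0.54551887]
[-0.1253475   2.59133305 -0.09497359]
[-0.12978125  6.84133052 -0.09360409]
[-0.13113745  8.14132974 -0.09318519]
```

Call:
carry_out([
  {"translation": [-0.1, 1, 0], "twist": 0},
  {"translation": [-0.1, 1.8, 0], "twist": 0},
  {"translation": [-0.1, 2.4, 0], "twist": 0},
  {"translation": [-0.1, 3, 0], "twist": 0},
  {"translation": [-0.1, 3.8, 0], "twist": 0},
  {"translation": [-0.1, 4.6, 0], "twist": 0},
  {"translation": [-0.1, 5.4, 0], "twist": 0},
  {"translation": [-0.1, 6.2, 0], "twist": 0},
  {"translation": [-0.1, 6.6, 0], "twist": 0},
  {"translation": [-0.1, 6.8, 0], "twist": 0},
])

```text
time: 6.9
tcp_pos: [511.1, 8.4, 90.0]
orientation: [180.0, 0.0, -163.0]
ft_force: [1.9, -2.6, 2.8]
opening: 0.002
finger_force: 1.5
```

Call:
carry_out([
  {"translation": [0, 0.3, 0], "twist": 0},
  {"translation": [0, 0.6, 0], "twist": 0},
  {"translation": [0, 0.7, 0], "twist": 0},
  {"translation": [0, 0.7, 0], "twist": 0},
])

```text
time: 7.23
tcp_pos: [509.1, 14.4, 89.9]
orientation: [180.0, -0.0, -163.0]
ft_force: [0.3, -0.4, 0.1]
opening: 0.007
finger_force: 0.2
```

Call:
carry_out([
  {"translation": [0, 0.2, 0], "twist": 0},
  {"translation": [0, 0.3, 0], "twist": 0},
  {"translation": [0, 0.3, 0], "twist": 0},
])

```text
time: 7.48
tcp_pos: [508.2, 17.2, 89.9]
orientation: [-180.0, -0.0, -163.0]
ft_force: [0.9, -1.9, 0.7]
opening: 0.005
finger_force: 0.8
```

Run:
```python
from h import *
p,d=bot.capture("top");J=toj(cloud("top",d));x,y,h=np.moveaxis(J,-1,0)
k=(h>100)&(h<110)&(abs(x+60)<20)&(y>0)&(y<90);print("knob",J[k].mean(0),J[k].min(0),J[k].max(0),k.sum())
s=bot.get_state();print(toj(s["tcp_pos"]),s["ft_force"])
```

```text
<stdin>:3: RuntimeWarning: Mean of empty slice.
  ret = um.true_divide(
Traceback (most recent call last):
ValueError: zero-size array to reduction operation minimum which has no identity
```

Call:
carry_out([
  {"translation": [0, 0.1, 0], "twist": 0},
  {"translation": [0, 0.2, 0], "twist": 0},
  {"translation": [0, 0.2, 0], "twist": 0},
])

```text
time: 7.78
tcp_pos: [507.6, 19.1, 89.9]
orientation: [-180.0, -0.0, -163.0]
ft_force: [0.5, -2.2, 1.1]
opening: 0.009
finger_force: 1.1
```

Call:
carry_out([
  {"translation": [0, 0.1, 0], "twist": 0},
  {"translation": [0, 0.1, 0], "twist": 0},
])

```text
time: 7.95
tcp_pos: [507.3, 20.0, 89.9]
orientation: [-180.0, -0.0, -163.0]
ft_force: [1.5, -1.7, -0.2]
opening: 0.002
finger_force: 1.2
```

Call:
carry_out([
  {"translation": [0, 0.1, 0], "twist": 0},
  {"translation": [0, 0.1, 0], "twist": 0},
])

```text
time: 8.12
tcp_pos: [507.2, 20.5, 89.9]
orientation: [-180.0, -0.0, -163.0]
ft_force: [1.1, -4.5, -1.4]
opening: 0.0
finger_force: 2.6
```

Call:
carry_out([
  {"translation": [0, 0.1, 0], "twist": 0},
  {"translation": [0, 0.1, 0], "twist": 0},
])

```text
time: 8.28
tcp_pos: [507.2, 20.7, 90.0]
orientation: [-179.9, 0.0, -163.1]
ft_force: [4.3, -10.1, -3.0]
opening: 0.001
finger_force: 5.2
```

Call:
carry_out([
  {"translation": [0, 0.1, 0], "twist": 0},
  {"translation": [0, 0.1, 0], "twist": 0},
])

```text
time: 8.45
tcp_pos: [507.1, 20.8, 90.0]
orientation: [-179.8, 0.0, -163.1]
ft_force: [5.1, -15.6, -4.2]
opening: 0.002
finger_force: 7.8
```

The force climbs with no further motion at about the expected contact position, so the bolt is against its stop. I'll back off, lift clear and check.

Call:
carry_out([
  {"translation": [0, -1, 0], "twist": 0},
  {"translation": [0, -2.5, 0], "twist": 0},
  {"translation": [0, -2.5, -3], "twist": 0},
  {"translation": [0, -2.5, -7], "twist": 0},
  {"translation": [0, -2.5, -11], "twist": 0},
  {"translation": [0, -6, -15], "twist": 0},
  {"translation": [0, -10, -15], "twist": 0},
  {"translation": [0, -14, -15], "twist": 0},
  {"translation": [0, -16, -15], "twist": 0},
  {"translation": [0, -16, -15], "twist": 0},
])

```text
time: 9.28
tcp_pos: [553.5, -135.5, 240.3]
orientation: [-179.9, 0.0, -163.3]
ft_force: [0.2, 0.1, -0.6]
opening: 0.001
finger_force: 0.0
```

Run:
```python
from h import *
p,d=bot.capture("top");J=toj(cloud("top",d));x,y,h=np.moveaxis(J,-1,0)
k=(h>97)&(h<113)&(abs(x+60)<25)&(y>0)&(y<90);print("knob",J[k].mean(0),k.sum())
k=(h>30)&(h<90)&(abs(x-40)<40)&(y>65)&(y<85);print("frame slope",np.polyfit(x[k],h[k],1))
cv2.imwrite("pics/c3.png",cv2.resize(p[145:255,250:415,::-1],None,fx=4.8,fy=4.8,interpolation=cv2.INTER_CUBIC))
```

```text
knob [-60.83939762  64.47893637 105.38917764] 30
frame slope [1.13581180e-02 5.03061073e+01]
```

View pics/c3.png

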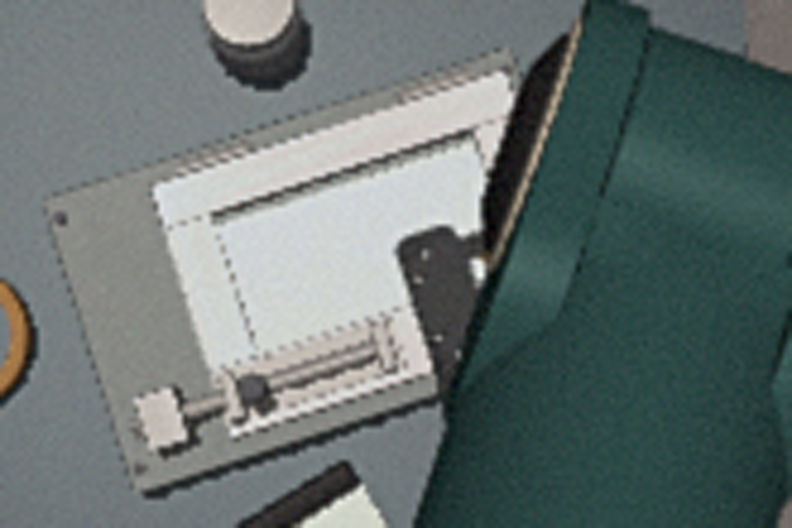

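The picture shows the frame shut, the knob at (253,390) and the rod through the keeper at (163,418) with its tip showing beyond near (137,428). The knob is at jig y 64.5 (home is 65), and the arm is clear.

```bash
python3 -c "
from plant import bot
print(bot.finish_job())"
```

```text
the job is handed in; nothing more can be done
None
```

The frame was pressed shut to its stop first, then the bolt was slid home through the keeper to its stop (knob at jig y 64.5 mm, home 65), and the job was handed in at about 9 s with the arm clear and the bystanders untouched.

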